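Sweep the stray sample tubes into the collecting bay

TASK

Three blue-capped sample tubes lie about on the desk: using your fingertips like a broom, sweep them along the desk top into the blue three-walled collecting bay through its open side, so that all three lie on the bay's floor with no end sticking out. Only push them, do not pick any tube up, and leave the bottle, vials, beaker, tape, marker and stapler where they stand.

Things in the scene. Friction and masses are not known exactly. Their poses are not given: they have to be found in the camera images.
- bay: Collecting bay fixed to the desk: three upright blue walls, 6 mm thick and 34 mm high, round a white floor that is flush with the desk (no step). 190 mm along its x, 160 mm along its y, outside. Origin: centre of its underside, on the desk. The side towards its own -y is open (the mouth, about 177 mm wide, at y = -0.080 m); side walls' inner faces at x = +-0.089 m, inner face of the back wall at y = +0.074 m. At yaw 0 its mouth looks to the robot's right (world -y).
- tube_a: Capped sample tube with a blue cap, lying on the desk; 100 mm long, 18 mm wide and high, about 30 g. It slides and does not roll. Origin: middle of its length, on its underside; its own y axis runs along its length. It starts lying roughly crosswise to the way into the bay (its length about along world x), in front of the bay's mouth.
- tube_a_end0 (a point): Point on the axis of that tube, 9 mm above its underside and 3 mm inside its -y end.
- tube_a_end1 (a point): Point on the axis of that tube, 9 mm above its underside and 3 mm inside its +y end.
- tube_b: Capped sample tube with a blue cap, lying on the desk; 100 mm long, 18 mm wide and high, about 30 g. It slides and does not roll. Origin: middle of its length, on its underside; its own y axis runs along its length. It starts lying roughly crosswise to the way into the bay (its length about along world x), in front of the bay's mouth.
- tube_b_end0 (a point): Point on the axis of that tube, 9 mm above its underside and 3 mm inside its -y end.
- tube_b_end1 (a point): Point on the axis of that tube, 9 mm above its underside and 3 mm inside its +y end.
- tube_c: Capped sample tube with a blue cap, lying on the desk; 100 mm long, 18 mm wide and high, about 30 g. It slides and does not roll. Origin: middle of its length, on its underside; its own y axis runs along its length. It starts lying roughly crosswise to the way into the bay (its length about along world x), in front of the bay's mouth.
- tube_c_end0 (a point): Point on the axis of that tube, 9 mm above its underside and 3 mm inside its -y end.
- tube_c_end1 (a point): Point on the axis of that tube, 9 mm above its underside and 3 mm inside its +y end.
- reagent_b: Reagent bottle with a blue cap, 58 mm across, 123 mm tall, standing. Bystander; origin: centre of its underside.
- tape: Roll of brown tape lying flat, 93 mm across, 48 mm high. Bystander; origin: centre of its underside.
- vial_green: Small standing vial with a green cap, 12 mm across, 34 mm tall. Bystander, tips easily; origin: centre of its underside.
- vial_violet: Small standing vial with a violet cap, 12 mm across, 34 mm tall. Bystander, tips easily; origin: centre of its underside.
- beaker: Clear beaker, 72 mm across, 90 mm tall, standing. Bystander; origin: centre of its underside. Beyond it, past the desk's right end, stands a low solid screen that runs away from the robot: swing the arm in over the desk's front edge, not across the screen.
- marker: Red and white marker lying near the front edge of the desk, 135 mm long along its own y, 17 mm wide. Bystander; origin: middle of its underside.
- stapler: Black stapler near the front edge of the desk, 145 mm long along its own y, 34 mm wide, 42 mm high. Bystander; origin: centre of its underside.

How it is judged (in metres and radians):
At the end, for the whole second after the job is handed in: Both end points of each tube lie between the bay's walls, at least 2 mm behind its open side, at most 16 mm above the desk; tubes at rest (under 0.02 m/s); every bystander within 20 mm of its start, bottle, vials and beaker upright within 0.3 rad (y of tube_a_end0 in the frame of bay between -0.078 and 0.078 m and x of tube_a_end0 in the frame of bay between -0.092 and 0.092 m and height (world z) of each of tube_a_end0, tube_a_end1, tube_b_end0, tube_b_end1, tube_c_end0, tube_c_end1 below 0.016 m and y of tube_a_end1 in the frame of bay between -0.078 and 0.078 m and x of tube_a_end1 in the frame of bay between -0.092 and 0.092 m and linear speed of each of tube_a, tube_b, tube_c below 0.02 m/s and y of tube_b_end0 in the frame of bay between -0.078 and 0.078 m and x of tube_b_end0 in the frame of bay between -0.092 and 0.092 m and y of tube_b_end1 in the frame of bay between -0.078 and 0.078 m and x of tube_b_end1 in the frame of bay between -0.092 and 0.092 m and y of tube_c_end0 in the frame of bay between -0.078 and 0.078 m and x of tube_c_end0 in the frame of bay between -0.092 and 0.092 m and y of tube_c_end1 in the frame of bay between -0.078 and 0.078 m and x of tube_c_end1 in the frame of bay between -0.092 and 0.092 m and distance of each of reagent_b, tape, vial_green, vial_violet, beaker, marker, stapler from where it was at the start of the episode below 0.02 m and angle between each of reagent_b, vial_green, vial_violet, beaker's own z axis and vertical below 0.3 rad); the robot touches nothing.
It fails at once if a sample tube is lifted more than 15 mm off the desk instead of being swept (height (world z) of any of tube_a, tube_b, tube_c above 0.015 m).
It fails at once if a bystander is shifted more than 20 mm (distance of any of reagent_b, tape, vial_green, vial_violet, beaker, marker, stapler from where it was at the start of the episode above 0.02 m).
It fails at once if a standing bottle, vial or beaker is tipped (angle between any of reagent_b, vial_green, vial_violet, beaker's own z axis and vertical above 0.3 rad).
It also fails if it takes over 72 s, if anything falls off the work surface, if the arm or the gripper's body presses on something with over 40 N, if the wrist force passes 120 N, or if a joint passes its speed limit or range.

ROBOT

A 6-joint arm with a two-finger parallel gripper is mounted at the origin on a cart in front of the work surface, level with it; the furniture and walls round the work are solid. World frame = base frame: x ahead of the robot, y to its left, z up, the work surface at z = 0. Lengths are in mm, angles in rad, forces in N, time in s.
With the tool pointing down it reaches from about 275 to 1000 mm from the base axis. Payload 8.4 kg.
Tool frame: the origin (TCP) lies between the finger pads; the fingertips stand r.tips_ahead ahead of it and the grasp point (between the pads) lies 6 mm ahead of it (r.tips_ahead is the distance from the TCP to the fingertips, in mm); z points along the fingers, y is the line along which they close (so a half turn about z gives the same grasp; the last joint's range is limited). The gripper opens to 85 mm and grips with 20 to 120 N. Pads are 22 mm wide; open, the fingers measure 114 mm over their backs; the gripper's body (76 mm by 85 mm) begins 54 mm behind the grasp point. The pads swing forward as they close: fully open they stand 13 mm farther back than shut.
Start: joints at [-1.29, 0.353, 1.633, -0, 1.155, -0.002], TCP at [174.402, -600.176, 226.181] pointing down, gripper open.
Joint ranges: [-2.63, 2.63], [-0.92, 2.1], [0.06, 2.66], [-1.3, 4.44], [0, 2.69], [-3.02, 3.02]. Speed limits (rad/s): [2.22, 2.22, 2.79, 3.14, 3.14, 3.14].

INTERFACE

Orientations are given as [roll, pitch, yaw] about the fixed x, y, z axes, in that order (R = Rz(yaw) Ry(pitch) Rx(roll)).
In Python, from rig import r gives the robot as it stands.
- The arm moves only by the tool carry_out, never from a script. Its arguments are lists of equal length, an entry for each row: "delta_pos": the shift along the tool's x, y, z in m, a list of three; "rot": the turn, a rotation vector about the tool's x, y, z in degrees, a list of three. A call has 1 to 8 rows; each row is the pose to reach, as a shift and turn from the pose commanded when the call began, along the tool's axes at that moment; what a row does not reach only later rows make up. A row lasts 1/8 s, in which the tool goes at most 62.5 mm and 10.7 degrees, less where a joint would pass 70% of its speed; a pose out of reach is approached as far as the arm can. A call with a gripper value outside its range is refused whole. "claw" is the finger opening in m, from 0 to 0.0854, set as the call begins (left out, the last holds). The fingers move at their own pace and stop on an object; "grip_force" is the grip in N (left out, the last holds). Time passes only in rows, so rows that repeat a pose let the fingers close. It gives the time, the measured TCP pose, the force, the opening and the grip force at its end, in the units of the state.
- r.sense(): the state, without advancing time (a new reading comes with each control period).
- r.grab_frame(name): name is "scene" or "top" or "wrist"; returns the picture (480x640x3 uint8, blue, green, red); there is no depth.
- r.camera_info(name): a dict with "fx", "fy", "cx", "cy" (pixels), "distortion" ([k1, k2, p1, p2, k3] as OpenCV has them; the pictures are not rectified), "pose" (4x4, takes a point from camera to world coordinates); the wrist camera has in their place "hand_eye" (4x4, takes a point from camera to tool coordinates, whose origin is the TCP and whose axes are the flange's). Camera axes: x right, y down, z forward; pixel columns grow to the right and rows downward; lengths in mm; the calibration is good to about 2 mm. A picture is of the moment at which its call begins: read the wrist's pose just before it. camera_info takes no time and is no camera call.
- r.sign_off(): hands the job in; it is judged then, once.
Trained networks look in the newest picture that a camera, given by its name, has taken for a name from the list of things; names that differ only in an ending like _2 or _b are one class to them, and where a whole thing is asked for, a point or a joint stands for the part that bears it (a point fixed in the world has none). Each returns a list of dicts, best first, with "p" (0 to 1); they miss things now and then, are a little off and sometimes report something else, mostly with a low value. They report only what shows in the picture. A call takes as long as a camera call.
- r.recognise(thing, camera): "box" ([left, top, right, bottom] in pixels, round what is visible of it).
- r.cut_out(thing, camera): "mask" (480x640 bool, what is visible of it) and "box" ([left, top, right, bottom] in pixels, round what is visible of it).
The state is a dict: "clock": time; "qpos": joint angles; "qvel": joint speeds; "joint_efforts": joint torques, N m; "eef_pos": TCP position; "tcp_rot": TCP orientation; "contact_force": force on the tool from outside, world axes, zero at the start; "wrist_torque": the same for the moment, N m; "opening": opening from 0.0 (shut) to 1.0 (fully open); "grasp_force": force on a finger pad.
Only numpy, scipy, OpenCV 4.12 (cv2) and the standard library are available. Lean on these libraries where they do the work, as an engineer would, in place of code of your own. Each camera call takes 0.05 s, during which the arm holds its last target. There are 200 camera calls.

## Working session

There is one attempt and no reset: what is moved stays moved. The work goes in short steps, Python scripts to look and compute and a tool call to move; the robot and the scene stay as the last step left them, time stands still between calls to the robot, and variables do not carry over. Pictures are saved under pics/ and viewed, at most 10 in all, crops included, and the job is handed in when it is done.

Besides the shell and the picture viewer there is one more tool, called after "Call:" as a command line: name --argument value ..., lists and objects as JSON in quotes. carry_out: Moves the arm, as the interface text tells. Its arguments: {"type":"object","properties":{"delta_pos":{"type":"array","items":{"type":"array","items":{"type":"number"}}},"rot":{"type":"array","items":{"type":"array","items":{"type":"number"}}},"claw":{"type":"number"},"grip_force":{"type":"number"}},"required":["delta_pos","rot"]}

```bash
mkdir -p pics; ls
python3 - <<'E'
from rig import r
import cv2
print(r.sense()); print(r.tips_ahead)
for n in ("top","scene"):
    cv2.imwrite(f"pics/{n}0.png", r.grab_frame(n)); print(r.camera_info(n))
E
```

```text
pics
{'clock': 0.0, 'qpos': array([-1.29041802e+00,  3.53708743e-01,  1.63414921e+00, -2.02542798e-05,
        1.15522407e+00, -2.38042323e-03]), 'qvel': array([-7.34256384e-04,  2.40771782e-05, -2.11816399e-03,  2.59378537e-04,
       -2.21600607e-04, -1.34906870e-03]), 'joint_efforts': array([-4.85191660e-03, -6.05256557e+01, -3.42064083e+01, -4.47228012e-04,
        9.34349519e-03, -8.51683831e-05]), 'eef_pos': array([ 174.24452714, -599.69407976,  225.41740717]), 'tcp_rot': array([-3.14010324e+00,  1.49727520e-05,  2.82766930e-01]), 'contact_force': array([-0.09959093, -0.82177332,  0.09656212]), 'wrist_torque': array([ 0.02199389,  0.04872611, -0.00654531]), 'grasp_force': 0.0, 'opening': 1.0007071049183176}
25.0
{'fx': 559.52082438383, 'fy': 559.52082438383, 'cx': 320.7697797795581, 'cy': 237.29832698408595, 'distortion': array([0.04692784, 0.        , 0.        , 0.        , 0.        ]), 'pose': array([[ 1.27696295e-02, -9.80648793e-01,  1.95358340e-01,
         3.36292030e+02],
       [-9.99790405e-01, -1.56486862e-02, -1.32009318e-02,
         7.08408816e+01],
       [ 1.60025792e-02, -1.95148823e-01, -9.80643082e-01,
         1.27650794e+03],
       [ 0.00000000e+00,  0.00000000e+00,  0.00000000e+00,
         1.00000000e+00]])}
{'fx': 554.0343603175427, 'fy': 554.0343603175427, 'cx': 326.1019709989014, 'cy': 245.91782153610782, 'distortion': array([0.03449877, 0.        , 0.        , 0.        , 0.        ]), 'pose': array([[-7.45063410e-01, -4.39009285e-01,  5.02146754e-01,
         5.48441349e+01],
       [-6.66927318e-01,  4.79728915e-01, -5.70147454e-01,
         6.12752827e+02],
       [ 9.40570847e-03, -7.59691395e-01, -6.50215747e-01,
         6.77482474e+02],
       [ 0.00000000e+00,  0.00000000e+00,  0.00000000e+00,
         1.00000000e+00]])}
```

View pics/top0.png

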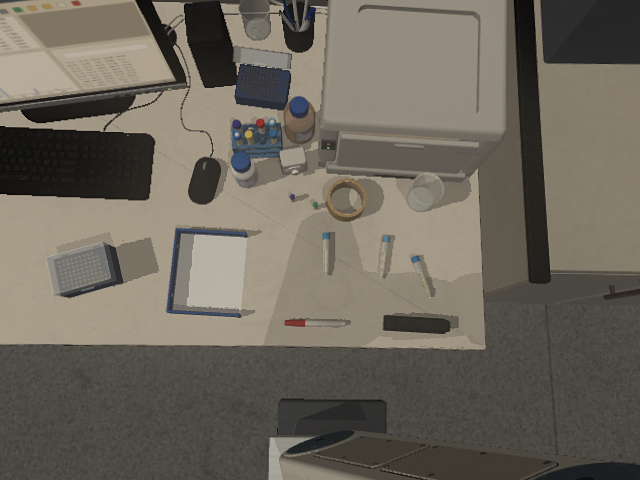

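View pics/scene0.png

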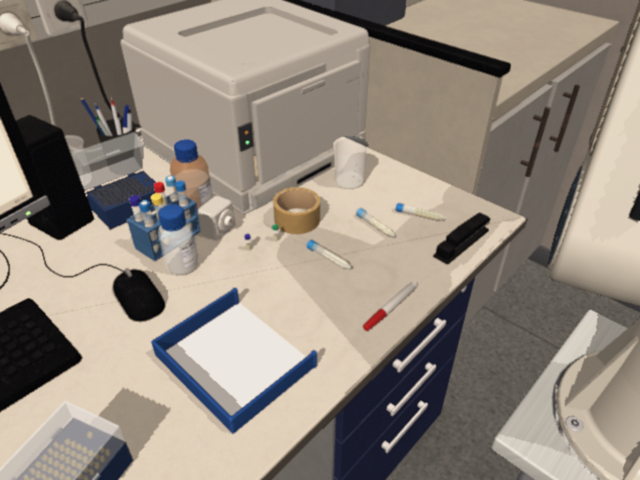

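The top view shows the bay at about (208,272) with its mouth to the right. The tubes lie at about (325,253), (384,256) and (423,275). The vials are at (292,197) and (315,205), the marker at (315,323) and the stapler at (417,324).

```bash
cat > h.py <<'E'
from rig import r
import cv2, numpy as np
np.set_printoptions(precision=1, suppress=True)
def world(uv, z, cam="top"):
    c=r.camera_info(cam); K=np.array([[c["fx"],0,c["cx"]],[0,c["fy"],c["cy"]],[0,0,1]])
    p=cv2.undistortPoints(np.float64(uv).reshape(-1,1,2),K,c["distortion"])[:,0]
    d=np.c_[p,np.ones(len(p))]@c["pose"][:3,:3].T; o=c["pose"][:3,3]
    return (o+d*((z-o[2])/d[:,2])[:,None])[:,:2]
def ends(mask,z,cam="top"):
    v,u=np.nonzero(mask); w=world(np.c_[u,v],z,cam); (c,s,a)=cv2.minAreaRect(w.astype(np.float32))
    b=cv2.boxPoints((c,s,a)); L=b[1]-b[0],b[2]-b[1]; i=int(np.linalg.norm(L[1])>np.linalg.norm(L[0]))
    d=L[i]/2; d=d if d[0]>0 else -d; return np.array(c)-d, np.array(c)+d, s
def tubes(cam="top"):
    r.grab_frame(cam)
    for m in r.cut_out("tube_a",cam):
        if m["p"]>.3: print("tube",round(m["p"],2),m["box"],*ends(m["mask"],9,cam))
E
python3 - <<'E'
from h import *
tubes()
for t,z in [("bay",17),("vial_green",17),("vial_violet",17),("tape",24),("beaker",45),("marker",8),("stapler",20),("reagent_b",60)]:
    for m in r.cut_out(t,"top"):
        if m["p"]>.3:
            v,u=np.nonzero(m["mask"]);w=world(np.c_[u,v],z); print(t,round(m["p"],2),m["box"],w.min(0),w.max(0))
print("bay floor corners/ wall tops", world([[174,229],[246,231],[168,312],[241,315]],34).tolist())
print(world([[246,236],[241,309],[192,233],[187,306]],0).tolist())
E
```

```text
tube 0.84 [322.3, 233.3, 331.7, 273.8] [503.6  42. ] [599.1  43. ] (95.50897979736328, 16.189773559570312)
tube 0.81 [377.9, 236.9, 389.7, 279.0] [498.1 -83.8] [595.  -97.3] (17.807050704956055, 97.7805404663086)
tube 0.57 [407.1, 256.1, 429.9, 299.7] [ 455.6 -190.2] [ 548.9 -160.4] (97.97786712646484, 19.837228775024414)
bay 0.92 [169.8, 230.3, 246.5, 316.9] [405.8 224.3] [601.4 393.6]
tape 0.77 [324.0, 180.7, 366.0, 224.9] [624.7 -49.6] [725.6  43. ]
beaker 0.77 [404.3, 173.5, 442.4, 210.3] [ 643.7 -224.1] [ 736.3 -138.7]
marker 0.73 [288.3, 318.0, 343.9, 328.8] [385.9   1.4] [401.7 131.4]
stapler 0.74 [384.0, 317.1, 452.6, 334.4] [ 374.6 -235.6] [412.9 -84.5]
reagent_b 0.9 [230.2, 154.4, 259.4, 190.5] [686.7 197.9] [773.7 262.3]
reagent_b 0.36 [381.8, 317.6, 451.4, 336.4] [ 373.4 -224. ] [409.9 -81.7]
bay floor corners/ wall tops [[597.6097266058381, 385.2156083452614], [595.6475438255313, 223.48494588998523], [411.9047721251105, 386.13338827247685], [407.1643044982849, 226.96413814539414]]
[[590.8938512045067, 227.20315178361008], [422.5268705549462, 231.80393392884574], [595.9802111675424, 351.9644491439398], [427.83203863212765, 353.28896024039034]]
```

Call:
carry_out --delta_pos '[[0.026,-0.032,0],[0.051,-0.063,0],[0.077,-0.095,0],[0.102,-0.127,0],[0.128,-0.158,0],[0.154,-0.19,0.005],[0.179,-0.222,0.01],[0.205,-0.253,0.02]]' --rot '[[0,0,-9.2],[0,0,-18.4],[0,0,-27.7],[0,0,-36.9],[0,0,-46.1],[0,0,-55.3],[0,0,-64.6],[0,0,-73.8]]' --claw 0.06

```text
clock: 1.6
eef_pos: [301.2, -299.1, 206.5]
tcp_rot: [3.141, 0.001, 1.576]
contact_force: [0.1, -0.1, 0.6]
opening: 0.704
grasp_force: 0.0
```

Run:
```python
from h import *
s=r.sense(); print(s["clock"],s["eef_pos"],np.degrees(s["tcp_rot"]),s["opening"],r.tips_ahead, world([[292,197],[315,205]],17))
```

```text
1.6 [ 301.2 -299.1  206.5] [179.9   0.1  90.3] 0.7042019799247927 25.0 [[681.7 122. ]
 [663.4  68.3]]
```

Call:
carry_out --delta_pos '[[0.039,0.031,0],[0.077,0.063,0],[0.116,0.094,0.01],[0.154,0.126,0.03],[0.193,0.157,0.05],[0.232,0.189,0.07],[0.27,0.22,0.09],[0.309,0.252,0.11]]' --rot '[[0,0,0],[0,0,0],[0,0,-2],[0,0,-4],[0,0,-6],[0,0,-8],[0,0,-9],[0,0,-9]]'

```text
clock: 2.6
eef_pos: [553.8, 10.4, 95.7]
tcp_rot: [3.141, 0.0, 1.728]
contact_force: [0.1, -0.4, 1.3]
opening: 0.706
grasp_force: 0.0
```

Call:
carry_out --delta_pos '[[0,0,0.025],[0,0,0.045],[0,0,0.055],[0,0,0.06],[0,0,0.06]]' --rot '[[0,0,0],[0,0,0],[0,0,0],[0,0,0],[0,0,0]]'

```text
clock: 3.22
eef_pos: [552.8, 8.8, 36.5]
tcp_rot: [3.141, 0.0, 1.728]
contact_force: [0.4, 0.1, -0.1]
opening: 0.701
grasp_force: 0.0
```

Run:
```python
from h import *
a=r.grab_frame("top")[180:340,150:450]; b=r.grab_frame("scene")[170:370,230:530]
cv2.imwrite("pics/p2.png",np.vstack([cv2.resize(a,(600,320)),cv2.resize(b,(420,280)).copy() if 0 else cv2.copyMakeBorder(cv2.resize(b,(420,280)),0,0,0,180,0)]))
s=r.sense(); print(s["clock"],s["eef_pos"],s["contact_force"])
```

```text
3.325 [553.1   8.8  36.9] [ 0.4 -0.7  0.3]
```

View pics/p2.png

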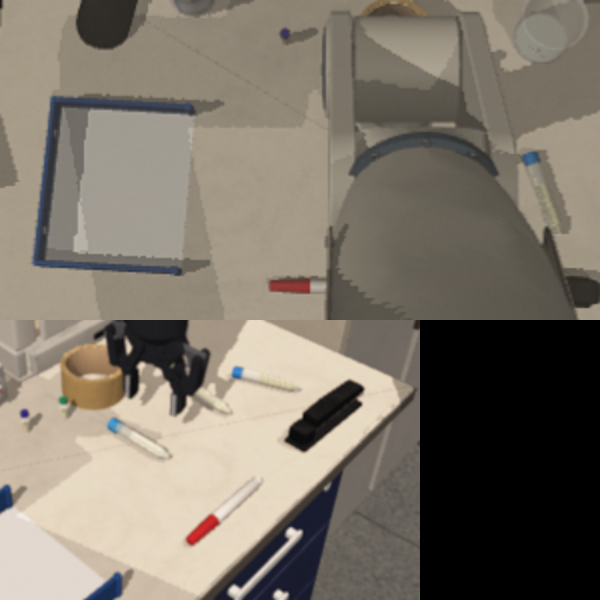

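The fingers stand between tubes A and B, with both tubes untouched. Next I feel for the desk in small steps.

Call:
carry_out --delta_pos '[[0,0,0.004],[0,0,0.008],[0,0,0.009]]' --rot '[[0,0,0],[0,0,0],[0,0,0]]'

```text
clock: 3.7
eef_pos: [552.4, 9.0, 26.9]
tcp_rot: [-3.141, -0.0, 1.728]
contact_force: [0.1, 0.8, 0.4]
opening: 0.7
grasp_force: 0.0
```

Call:
carry_out --delta_pos '[[0,0,0.002],[0,0,0.003]]' --rot '[[0,0,0],[0,0,0]]'

```text
clock: 3.95
eef_pos: [552.6, 9.0, 24.0]
tcp_rot: [-3.141, -0.0, 1.728]
contact_force: [0.2, 0.5, -0.2]
opening: 0.705
grasp_force: 0.0
```

Call:
carry_out --delta_pos '[[0,0,0.002],[0,0,0.003]]' --rot '[[0,0,0],[0,0,0]]'

```text
clock: 4.2
eef_pos: [552.6, 9.0, 21.0]
tcp_rot: [-3.141, -0.0, 1.728]
contact_force: [0.5, 0.3, 0.8]
opening: 0.702
grasp_force: 0.0
```

Call:
carry_out --delta_pos '[[0.01,0,0],[0.024,0,0],[0.04,0,0],[0.058,0,0],[0.076,0,0],[0.094,0,0],[0.108,0,0],[0.116,0,0]]' --rot '[[0,0,0],[0,0,0],[0,0,0],[0,0,0],[0,0,0],[0,0,0],[0,0,0],[0,0,0]]'

```text
clock: 5.2
eef_pos: [534.3, 124.6, 21.2]
tcp_rot: [-3.142, 0.0, 1.729]
contact_force: [-0.1, -0.6, 0.0]
opening: 0.698
grasp_force: 0.0
```

Run:
```python
from h import *
b=r.grab_frame("scene")[120:480,130:530]
cv2.imwrite("pics/p3.png",cv2.resize(b,(600,540)))
tubes("scene")
s=r.sense(); print(s["clock"],s["eef_pos"],s["contact_force"])
```

```text
tube 0.8 [397.9, 202.3, 445.6, 222.1] [ 454.2 -194.6] [ 551.  -162.1] (102.031982421875, 30.146596908569336)
tube 0.78 [355.0, 207.1, 394.7, 237.8] [496.3 -83.8] [601.5 -99.9] (23.367891311645508, 106.49048614501953)
5.35 [534.5 123.8  21.2] [ 1.1 -0.3  0.4]
```

View pics/p3.png

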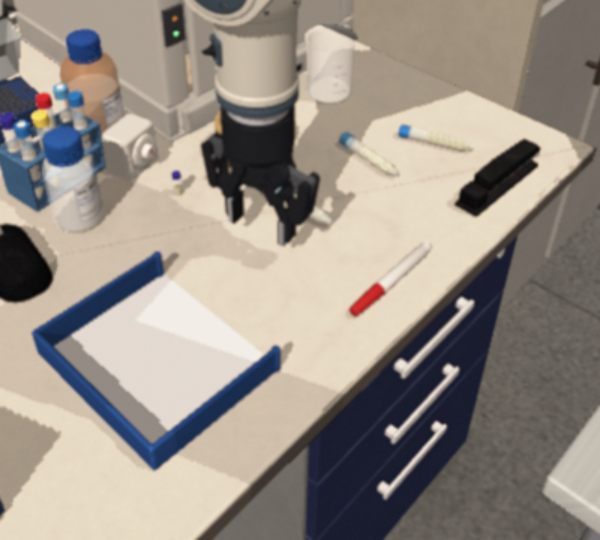

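Run:
```python
from h import *
c=r.camera_info("scene");T=np.linalg.inv(c["pose"]);K=np.array([[c["fx"],0,c["cx"]],[0,c["fy"],c["cy"]],[0,0,1]])
f=lambda P:cv2.projectPoints(np.float64(P),cv2.Rodrigues(T[:3,:3])[0],T[:3,3],K,c["distortion"])[0][:,0]
print(f([[497,118,z] for z in (0,5,10,20,30)])); print(f([[571,130,z] for z in (0,5,10,20,30)]))
print("tube at orig ends",f([[502,42.5,9],[600,43,9]]))
print(world([[130+320/1.5,120+220/1.5]],9,"scene"))
w=r.grab_frame("wrist"); cv2.imwrite("pics/w4.png",w); print(r.sense()["eef_pos"])
```

```text
[[322.7 294.7]
 [322.7 292.7]
 [322.7 290.6]
 [322.7 286.4]
 [322.8 282.1]]
[[286.9 278. ]
 [286.8 276. ]
 [286.7 273.9]
 [286.5 269.7]
 [286.3 265.5]]
tube at orig ends [[349.1 267.3]
 [308.7 243.3]]
[[510.6  48.2]]
[534.5 123.4  21.1]
```

View pics/w4.png

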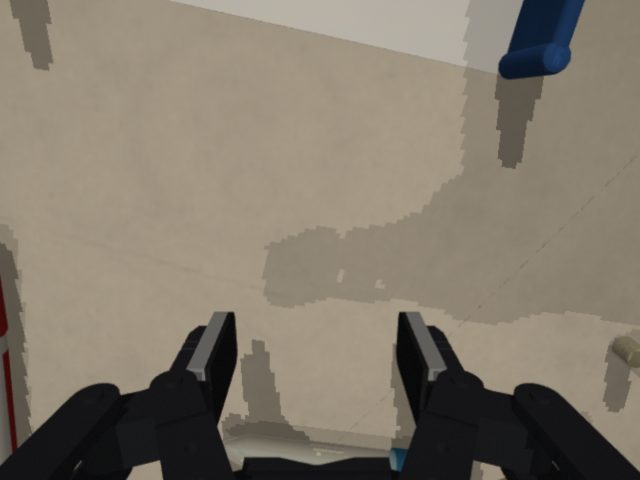

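The fingers passed over tube A, which still lies near (550,43). The tips are higher than I assumed, so I will feel for the desk here.

Call:
carry_out --delta_pos '[[0,0,0.002],[0,0,0.004],[0,0,0.006],[0,0,0.008],[0,0,0.008]]' --rot '[[0,0,0],[0,0,0],[0,0,0],[0,0,0],[0,0,0]]'

```text
clock: 6.02
eef_pos: [534.4, 123.5, 13.0]
tcp_rot: [-3.141, 0.0, 1.728]
contact_force: [0.1, 0.6, -0.3]
opening: 0.702
grasp_force: 0.0
```

Call:
carry_out --delta_pos '[[0,0,0.002],[0,0,0.003],[0,0,0.003]]' --rot '[[0,0,0],[0,0,0],[0,0,0]]'

```text
clock: 6.4
eef_pos: [534.4, 123.6, 10.1]
tcp_rot: [-3.141, 0.0, 1.728]
contact_force: [-0.3, 0.2, -0.6]
opening: 0.702
grasp_force: 0.0
```

Call:
carry_out --delta_pos '[[0,0,0.002],[0,0,0.003],[0,0,0.003]]' --rot '[[0,0,0],[0,0,0],[0,0,0]]'

```text
clock: 6.78
eef_pos: [534.4, 123.5, 7.1]
tcp_rot: [-3.141, -0.0, 1.728]
contact_force: [0.6, -0.9, 0.3]
opening: 0.704
grasp_force: 0.0
```

Run:
```python
from h import *
b=r.grab_frame("scene")[220:330,240:390]; w=r.grab_frame("wrist")
cv2.imwrite("pics/p5.png",np.hstack([cv2.resize(b,(450,330)),cv2.resize(w[200:],(330,330))]))
s=r.sense(); print(s["clock"],s["eef_pos"],s["contact_force"], s["qpos"]); print(r.camera_info("wrist"))
```

```text
6.875 [534.5 123.6   7.2] [-0.6  0.2  0.5] [0.2 0.5 1.9 0.  0.7 0.1]
{'fx': 419.2653173123446, 'fy': 419.2653173123446, 'cx': 316.22078207084724, 'cy': 242.07505526612363, 'distortion': array([-0.,  0.,  0.,  0.,  0.]), 'hand_eye': array([[  -0. ,   -0.9,   -0.3,   82.1],
       [   1. ,   -0. ,    0. ,    0.5],
       [  -0. ,   -0.3,    0.9, -147.7],
       [   0. ,    0. ,    0. ,    1. ]])}
```

View pics/p5.png

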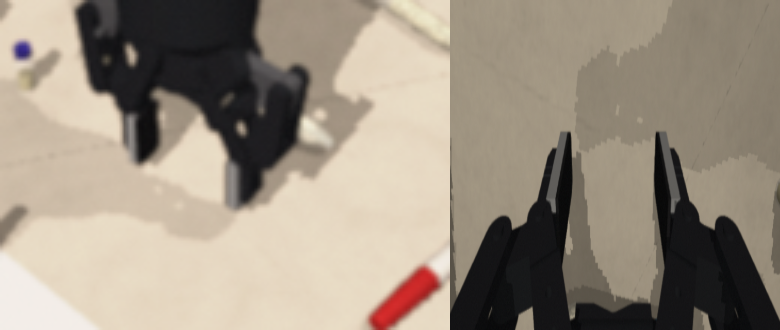

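Call:
carry_out --delta_pos '[[0,0,0.002],[0,0,0.004],[0,0,0.004]]' --rot '[[0,0,0],[0,0,0],[0,0,0]]'

```text
clock: 7.25
eef_pos: [534.3, 123.5, 3.0]
tcp_rot: [-3.141, 0.0, 1.728]
contact_force: [0.9, 0.3, 0.2]
opening: 0.705
grasp_force: 0.0
```

Call:
carry_out --delta_pos '[[0,0,0.002],[0,0,0.003],[0,0,0.003]]' --rot '[[0,0,0],[0,0,0],[0,0,0]]'

```text
clock: 7.62
eef_pos: [534.4, 123.5, 0.1]
tcp_rot: [-3.141, -0.0, 1.728]
contact_force: [-0.4, 0.1, 0.6]
opening: 0.7
grasp_force: 0.0
```

Call:
carry_out --delta_pos '[[0,0,0.002],[0,0,0.003],[0,0,0.003]]' --rot '[[0,0,0],[0,0,0],[0,0,0]]'

```text
clock: 8.0
eef_pos: [534.4, 123.5, -2.9]
tcp_rot: [-3.141, 0.0, 1.728]
contact_force: [-0.3, 1.1, -0.7]
opening: 0.704
grasp_force: 0.0
```

Call:
carry_out --delta_pos '[[0,0,0.002],[0,0,0.003],[0,0,0.003]]' --rot '[[0,0,0],[0,0,0],[0,0,0]]'

```text
clock: 8.38
eef_pos: [534.4, 123.6, -5.9]
tcp_rot: [-3.141, 0.0, 1.728]
contact_force: [-0.7, 0.3, -0.5]
opening: 0.702
grasp_force: 0.0
```

Run:
```python
from h import *
b=r.grab_frame("scene")[220:330,240:390]; w=r.grab_frame("wrist")
cv2.imwrite("pics/p6.png",np.hstack([cv2.resize(b,(450,330)),cv2.resize(w[200:],(330,330))]))
s=r.sense(); print(s["clock"],s["eef_pos"],s["contact_force"], s["joint_efforts"])
```

```text
8.475 [534.5 123.6  -5.8] [ 0.5 -0.3 -0.2] [  0.  -60.1 -19.6   0.    0.    0. ]
```

View pics/p6.png

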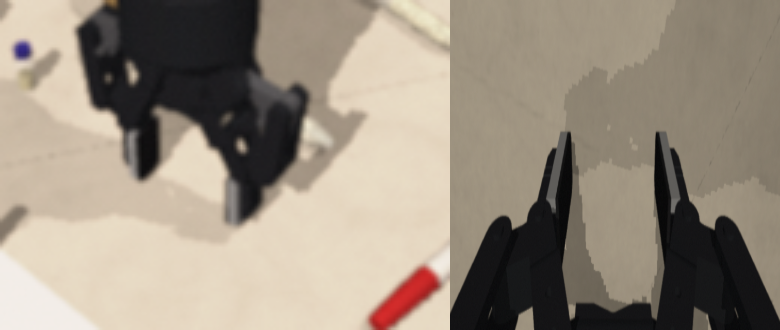

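The tip shows at about scene pixel (318,294). Desk level would be about row 298, so roughly 8–10 mm remain. I keep feeling downward.

Call:
carry_out --delta_pos '[[0,0,0.002],[0,0,0.004],[0,0,0.004]]' --rot '[[0,0,0],[0,0,0],[0,0,0]]'

```text
clock: 8.85
eef_pos: [534.4, 123.6, -10.0]
tcp_rot: [-3.141, -0.0, 1.728]
contact_force: [-0.1, -0.4, 0.3]
opening: 0.707
grasp_force: 0.0
```

Call:
carry_out --delta_pos '[[0,0,0.002],[0,0,0.002]]' --rot '[[0,0,0],[0,0,0]]'

```text
clock: 9.1
eef_pos: [534.6, 123.6, -10.2]
tcp_rot: [3.141, 0.0, 1.728]
contact_force: [-7.2, -2.1, 23.8]
opening: 0.702
grasp_force: 11.8
```

Call:
carry_out --delta_pos '[[0,0,0.002],[0,0,0.002]]' --rot '[[0,0,0],[0,0,0]]'

```text
clock: 9.35
eef_pos: [534.6, 123.6, -10.4]
tcp_rot: [3.141, -0.0, 1.728]
contact_force: [-14.6, -2.4, 50.3]
opening: 0.704
grasp_force: 25.1
```

Desk contact is at TCP z = -10.1, so I will sweep at z ≈ -6. I lift, go back behind A, lower and push again.

Call:
carry_out --delta_pos '[[0,0,-0.02],[-0.005,0,-0.04],[-0.035,0,-0.042],[-0.075,0,-0.042],[-0.11,0,-0.042],[-0.117,0,-0.03],[-0.117,0,-0.015],[-0.117,0,-0.008]]' --rot '[[0,0,0],[0,0,0],[0,0,0],[0,0,0],[0,0,0],[0,0,0],[0,0,0],[0,0,0]]'

```text
clock: 10.35
eef_pos: [551.6, 8.9, -7.4]
tcp_rot: [-3.139, -0.0, 1.729]
contact_force: [0.1, 0.6, 0.6]
opening: 0.702
grasp_force: 0.0
```

Call:
carry_out --delta_pos '[[0.004,0,0],[0.012,0,0],[0.022,0,0],[0.034,0,0],[0.046,0,0],[0.058,0,0],[0.068,0,0],[0.075,0,0]]' --rot '[[0,0,0],[0,0,0],[0,0,0],[0,0,0],[0,0,0],[0,0,0],[0,0,0],[0,0,0]]'

```text
clock: 11.35
eef_pos: [541.0, 82.8, -5.8]
tcp_rot: [3.142, -0.0, 1.728]
contact_force: [1.2, 0.3, 0.1]
opening: 0.705
grasp_force: 0.1
```

Run:
```python
from h import *
b=r.grab_frame("scene")[180:330,230:430]; w=r.grab_frame("wrist")
cv2.imwrite("pics/p7.png",np.hstack([cv2.resize(b,(440,330)),cv2.resize(w[200:],(330,330))]))
s=r.sense(); print(s["clock"],s["eef_pos"],s["contact_force"])
tubes("scene")
```

```text
11.45 [540.9  82.7  -5.8] [-0.5 -0.1 -0.9]
tube 0.81 [289.9, 262.4, 331.3, 286.0] [492.1  96.2] [592.7 111.4] (101.72676086425781, 21.233238220214844)
tube 0.77 [355.4, 207.6, 394.8, 233.9] [501.5 -85.6] [599.1 -99. ] (21.51104164123535, 98.434814453125)
tube 0.62 [396.8, 203.6, 445.8, 222.0] [ 455.9 -194. ] [ 550.  -162.4] (99.17007446289062, 28.50249481201172)
```

View pics/p7.png

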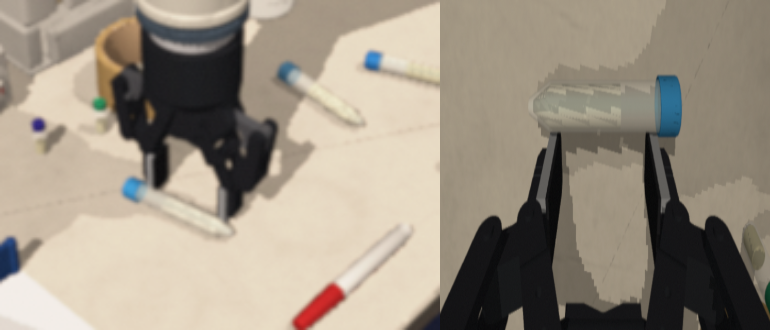

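Tube A rides squarely in front of both fingers, so I push it on into the bay.

Call:
carry_out --delta_pos '[[0.008,0,0],[0.022,0,0],[0.038,0,0],[0.055,0,0],[0.072,0,0],[0.089,0,0],[0.106,0,0],[0.123,0,0]]' --rot '[[0,0,0],[0,0,0],[0,0,0],[0,0,0],[0,0,0],[0,0,0],[0,0,0],[0,0,0]]'

```text
clock: 12.55
eef_pos: [521.6, 204.8, -5.8]
tcp_rot: [3.142, -0.0, 1.728]
contact_force: [-0.6, -0.6, 0.4]
opening: 0.705
grasp_force: 0.0
```

Call:
carry_out --delta_pos '[[0.017,0,0],[0.034,0,0],[0.051,0,0],[0.068,0,0],[0.085,0,0],[0.1,0,0],[0.112,0,0],[0.12,0,0]]' --rot '[[0,0,0],[0,0,0],[0,0,0],[0,0,0],[0,0,0],[0,0,0],[0,0,0],[0,0,0]]'

```text
clock: 13.55
eef_pos: [502.9, 322.8, -5.8]
tcp_rot: [-3.142, 0.0, 1.728]
contact_force: [0.1, 0.7, -0.6]
opening: 0.705
grasp_force: 0.1
```

Run:
```python
from h import *
tubes("scene"); s=r.sense(); print(s["clock"],s["eef_pos"],s["contact_force"])
```

```text
tube 0.72 [355.4, 208.6, 396.5, 235.6] [496.3 -83.8] [599.1 -99.1] (22.701072692871094, 103.95777130126953)
tube 0.57 [191.8, 354.6, 243.2, 387.7] [451.1 337.1] [555.3 352.4] (105.30888366699219, 20.400665283203125)
tube 0.55 [398.1, 204.8, 445.2, 220.7] [ 458.6 -193.6] [ 548.9 -162.6] (95.49685668945312, 26.66533660888672)
13.65 [503.  322.8  -5.8] [-0.1  0.4  0.4]
```

Call:
carry_out --delta_pos '[[-0.01,0,-0.015],[-0.015,0,-0.04],[-0.04,-0.002,-0.056],[-0.09,-0.005,-0.056],[-0.145,-0.008,-0.056],[-0.2,-0.012,-0.056],[-0.255,-0.015,-0.056],[-0.31,-0.019,-0.056]]' --rot '[[0,0,0],[0,0,0],[0,0,0],[0,0,0],[0,0,0],[0,0,0],[0,0,0],[0,0,0]]'

```text
clock: 14.65
eef_pos: [532.8, 10.2, 51.3]
tcp_rot: [3.141, 0.0, 1.727]
contact_force: [1.0, -1.4, 0.0]
opening: 0.698
grasp_force: 0.0
```

Call:
carry_out --delta_pos '[[-0.05,-0.003,0],[-0.095,-0.006,0],[-0.13,-0.008,0],[-0.1405,-0.008,0.005],[-0.1405,-0.008,0.01],[-0.1405,-0.008,0.01]]' --rot '[[0,0,3],[0,0,6],[0,0,9],[0,0,9],[0,0,9],[0,0,9]]'

```text
clock: 15.4
eef_pos: [546.1, -126.1, 39.7]
tcp_rot: [-3.14, -0.001, 1.572]
contact_force: [0.6, 0.2, -0.9]
opening: 0.704
grasp_force: 0.0
```

Run:
```python
from h import *
tubes("scene"); s=r.sense(); print(s["clock"],s["eef_pos"],s["tcp_rot"],s["contact_force"])
w=r.grab_frame("wrist"); cv2.imwrite("pics/w8.png",cv2.resize(w,(480,360)))
```

```text
tube 0.86 [353.0, 207.6, 396.8, 234.3] [497.9 -80. ] [601.8 -99.6] (25.545047760009766, 105.67982482910156)
tube 0.67 [395.4, 207.2, 443.3, 222.8] [ 460.5 -195.2] [ 547.8 -159.9] (94.22271728515625, 24.94507598876953)
tube 0.58 [190.1, 355.7, 242.5, 386.8] [453.4 336.6] [553.9 352.8] (101.73675537109375, 19.572307586669922)
15.5 [ 546.6 -126.    40.1] [-3.1 -0.   1.6] [0.4 0.3 0.5]
```

View pics/w8.png

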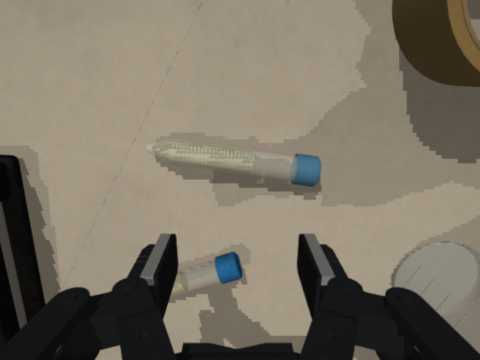

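Wrist view: B lies ahead at (235,162) and C's cap is behind and between the fingers at (229,267). There is room to lower between them.

Call:
carry_out --delta_pos '[[0,0,0.015],[0,0,0.03],[0,0,0.042],[0,0,0.046],[0,0,0.046]]' --rot '[[0,0,0],[0,0,0],[0,0,0],[0,0,0],[0,0,0]]'

```text
clock: 16.18
eef_pos: [546.7, -127.1, -6.3]
tcp_rot: [-3.141, -0.0, 1.571]
contact_force: [-0.4, -0.9, -0.4]
opening: 0.705
grasp_force: 0.0
```

Call:
carry_out --delta_pos '[[0.006,0,0],[0.014,0,0],[0.024,0,0],[0.036,0,0],[0.048,-0.001,0],[0.06,-0.002,0],[0.07,-0.004,0],[0.078,-0.006,0]]' --rot '[[0,0,0],[0,0,0],[0,0,0],[0,0,-1],[0,0,-2],[0,0,-3],[0,0,-5],[0,0,-6]]'

```text
clock: 17.18
eef_pos: [540.7, -48.4, -5.8]
tcp_rot: [-3.141, -0.0, 1.678]
contact_force: [0.2, -0.7, 0.2]
opening: 0.7
grasp_force: 0.1
```

Run:
```python
from h import *
tubes("scene"); s=r.sense(); print(s["clock"],s["eef_pos"],s["tcp_rot"],s["contact_force"])
```

```text
tube 0.78 [190.5, 354.2, 241.9, 388.2] [452.6 335.1] [553.7 353. ] (102.71424865722656, 19.57376480102539)
tube 0.77 [401.6, 205.5, 445.4, 222.7] [ 457.6 -196.6] [ 537.4 -164.6] (85.941650390625, 32.1856689453125)
tube 0.62 [333.7, 223.4, 386.0, 249.0] [484.6 -35.5] [589.8 -25.2] (105.70734405517578, 23.61554527282715)
tube 0.34 [271.2, 187.0, 321.8, 232.7] [637.  36.] [748.2 -76.7] (92.33129119873047, 158.34384155273438)
17.275 [540.5 -48.3  -5.9] [-3.1 -0.   1.7] [ 0.  -0.2  0.2]
```

Call:
carry_out --delta_pos '[[0.008,0,0],[0.022,0,0],[0.038,0,0],[0.055,0,0],[0.073,0,0],[0.091,0,0],[0.109,0,0],[0.127,0,0]]' --rot '[[0,0,0],[0,0,0],[0,0,0],[0,0,0],[0,0,0],[0,0,0],[0,0,0],[0,0,0]]'

```text
clock: 18.27
eef_pos: [527.5, 78.5, -5.8]
tcp_rot: [3.142, -0.0, 1.676]
contact_force: [-0.0, 0.1, 0.7]
opening: 0.703
grasp_force: 0.0
```

Call:
carry_out --delta_pos '[[0.018,0,0],[0.036,0,0],[0.054,0,0],[0.072,0,0],[0.09,0,0],[0.106,0,0],[0.118,0,0],[0.125,0,0]]' --rot '[[0,0,0],[0,0,0],[0,0,0],[0,0,0],[0,0,0],[0,0,0],[0,0,0],[0,0,0]]'

```text
clock: 19.27
eef_pos: [514.4, 202.3, -5.8]
tcp_rot: [3.142, -0.0, 1.676]
contact_force: [0.3, -0.4, 0.8]
opening: 0.704
grasp_force: 0.1
```

Run:
```python
from h import *
tubes("scene"); s=r.sense(); print(s["clock"],s["eef_pos"],s["tcp_rot"],s["contact_force"])
```

```text
tube 0.93 [246.2, 302.3, 302.6, 338.4] [457.1 215.8] [563.5 227.2] (106.94967651367188, 22.79180335998535)
tube 0.8 [189.4, 350.8, 241.1, 387.0] [452.3 337. ] [555.1 353.4] (104.08011627197266, 19.367650985717773)
tube 0.71 [395.0, 204.6, 445.4, 220.6] [ 455.2 -194.2] [ 551.  -162.1] (101.0234375, 30.146596908569336)
19.375 [514.5 202.1  -5.8] [ 3.1 -0.   1.7] [-0.1 -0.8 -0. ]
```

Call:
carry_out --delta_pos '[[0.008,0,0],[0.022,0,0],[0.038,0,0],[0.054,0,0],[0.068,0,0],[0.08,0,0],[0.089,0,0],[0.094,0,0]]' --rot '[[0,0,0],[0,0,0],[0,0,0],[0,0,0],[0,0,0],[0,0,0],[0,0,0],[0,0,0]]'

```text
clock: 20.38
eef_pos: [504.6, 295.5, -5.8]
tcp_rot: [-3.142, 0.0, 1.676]
contact_force: [-0.7, 0.7, 0.1]
opening: 0.703
grasp_force: 0.1
```

Run:
```python
from h import *
tubes("scene"); s=r.sense(); print(s["clock"],s["eef_pos"],s["tcp_rot"],s["contact_force"])
```

```text
tube 0.71 [395.3, 202.2, 445.1, 222.6] [ 455.8 -193.6] [ 549.8 -162. ] (99.16838073730469, 27.673913955688477)
tube 0.68 [201.3, 341.2, 259.0, 378.3] [448.9 312.6] [553.5 321.7] (104.95352935791016, 19.966005325317383)
tube 0.64 [190.6, 352.7, 243.6, 385.9] [451.  337.7] [555.2 353. ] (105.30936431884766, 19.869945526123047)
20.475 [504.7 295.4  -5.8] [ 3.1 -0.   1.7] [ 0.2 -0.6 -0.4]
```

Call:
carry_out --delta_pos '[[-0.01,0,-0.015],[-0.015,0,-0.045],[-0.04,-0.004,-0.06],[-0.095,-0.01,-0.06],[-0.155,-0.017,-0.06],[-0.215,-0.023,-0.06],[-0.275,-0.03,-0.06],[-0.335,-0.036,-0.06]]' --rot '[[0,0,0],[0,0,0],[0,0,0],[0,0,0],[0,0,0],[0,0,0],[0,0,0],[0,0,0]]'

```text
clock: 21.48
eef_pos: [503.5, -44.7, 55.3]
tcp_rot: [3.141, 0.0, 1.675]
contact_force: [1.4, 0.2, -0.4]
opening: 0.7
grasp_force: 0.0
```

Call:
carry_out --delta_pos '[[-0.055,-0.006,0],[-0.11,-0.012,0],[-0.155,-0.018,0],[-0.18,-0.02,0],[-0.18,-0.02,0.01],[-0.18,-0.02,0.01]]' --rot '[[0,0,2],[0,0,4],[0,0,6],[0,0,6],[0,0,6],[0,0,6]]'

```text
clock: 22.22
eef_pos: [501.6, -222.5, 43.7]
tcp_rot: [-3.14, -0.001, 1.57]
contact_force: [-0.3, -0.1, 0.2]
opening: 0.704
grasp_force: 0.0
```

Run:
```python
from h import *
tubes("scene"); s=r.sense(); print(s["clock"],s["eef_pos"],s["tcp_rot"],s["contact_force"])
```

```text
tube 0.87 [190.2, 354.2, 242.2, 387.5] [451.4 334.8] [553.7 353.2] (103.90092468261719, 19.755428314208984)
tube 0.84 [204.5, 338.0, 258.5, 376.8] [450.1 312. ] [553.1 322.5] (103.5151596069336, 18.64052963256836)
22.325 [ 502.3 -222.1   44.1] [-3.1 -0.   1.6] [-0.7  0.2 -0.6]
```

Call:
carry_out --delta_pos '[[-0.003,0,0.015],[-0.003,0,0.032],[-0.003,0,0.045],[-0.003,0,0.05],[-0.003,0,0.05]]' --rot '[[0,0,0],[0,0,0],[0,0,0],[0,0,0],[0,0,0]]'

```text
clock: 22.95
eef_pos: [502.6, -225.8, -6.4]
tcp_rot: [-3.141, -0.0, 1.571]
contact_force: [-0.8, 0.2, 0.3]
opening: 0.704
grasp_force: 0.0
```

Call:
carry_out --delta_pos '[[0.006,0,0],[0.014,0,0],[0.024,0,0],[0.035,0,0],[0.047,0,0],[0.059,0,0],[0.07,0,0],[0.077,0,0]]' --rot '[[0,0,0],[0,0,0],[0,0,0],[0,0,0],[0,0,0],[0,0,0],[0,0,0],[0,0,0]]'

```text
clock: 23.95
eef_pos: [502.8, -148.2, -5.8]
tcp_rot: [-3.142, -0.0, 1.571]
contact_force: [0.2, 0.2, -0.5]
opening: 0.704
grasp_force: 0.1
```

Run:
```python
from h import *
tubes("scene"); s=r.sense(); print(s["clock"],s["eef_pos"],s["tcp_rot"],s["contact_force"])
```

```text
tube 0.62 [203.4, 341.7, 258.9, 378.2] [449.9 315.3] [553.3 322.5] (103.59610748291016, 21.125442504882812)
tube 0.6 [191.5, 352.2, 242.5, 386.0] [452.2 337.6] [555.2 352.7] (104.12764739990234, 19.357526779174805)
tube 0.56 [383.7, 207.5, 426.6, 239.0] [ 458.4 -127.7] [ 559.4 -131.3] (28.973337173461914, 101.04560852050781)
24.05 [ 502.8 -148.3   -5.8] [-3.1 -0.   1.6] [-0.6 -0.3 -0.3]
```

Call:
carry_out --delta_pos '[[0.008,0,0],[0.023,0,0],[0.041,0,0],[0.06,0,0],[0.08,0,0],[0.1,0,0],[0.12,0,0],[0.14,0,0]]' --rot '[[0,0,0],[0,0,0],[0,0,0],[0,0,0],[0,0,0],[0,0,0],[0,0,0],[0,0,0]]'

```text
clock: 25.05
eef_pos: [502.5, -7.3, -5.8]
tcp_rot: [-3.141, -0.0, 1.571]
contact_force: [-0.1, 0.9, -1.7]
opening: 0.708
grasp_force: 0.1
```

Call:
carry_out --delta_pos '[[0.02,0,0],[0.04,0,0],[0.06,0,0],[0.08,0,0],[0.1,0,0],[0.118,0,0],[0.132,0,0],[0.14,0,0]]' --rot '[[0,0,0],[0,0,0],[0,0,0],[0,0,0],[0,0,0],[0,0,0],[0,0,0],[0,0,0]]'

```text
clock: 26.05
eef_pos: [502.7, 131.9, -5.8]
tcp_rot: [3.142, 0.0, 1.572]
contact_force: [0.6, 0.1, -0.0]
opening: 0.698
grasp_force: 0.2
```

Run:
```python
from h import *
tubes("scene"); s=r.sense(); print(s["clock"],s["eef_pos"],s["tcp_rot"],s["contact_force"])
```

```text
tube 0.77 [201.5, 338.8, 259.4, 378.1] [448.9 313.2] [552.2 322.2] (103.73023986816406, 20.346040725708008)
tube 0.62 [191.3, 353.1, 246.0, 387.3] [451.4 335.6] [553.8 352.7] (103.84199523925781, 18.825395584106445)
tube 0.57 [284.2, 280.8, 329.0, 318.2] [454.1 153.6] [559.7 150.1] (22.454021453857422, 105.65210723876953)
26.15 [502.8 131.7  -5.8] [ 3.1 -0.   1.6] [0.6 0.2 0. ]
```

Call:
carry_out --delta_pos '[[0.008,0,0],[0.024,0,0],[0.044,0,0],[0.065,0,0],[0.087,0,0],[0.107,0,0],[0.124,0,0],[0.135,0,0]]' --rot '[[0,0,0],[0,0,0],[0,0,0],[0,0,0],[0,0,0],[0,0,0],[0,0,0],[0,0,0]]'

```text
clock: 27.15
eef_pos: [502.8, 267.2, -5.8]
tcp_rot: [3.142, -0.0, 1.572]
contact_force: [-0.4, -0.5, 0.2]
opening: 0.702
grasp_force: 0.2
```

Call:
carry_out --delta_pos '[[-0.004,0,0],[-0.012,0,0],[-0.015,0,-0.03],[-0.02,0,-0.08],[-0.06,0,-0.12],[-0.12,0,-0.14],[-0.18,0,-0.15],[-0.2,0,-0.15]]' --rot '[[0,0,0],[0,0,0],[0,0,0],[0,0,0],[0,0,0],[0,0,0],[0,0,0],[0,0,0]]'

```text
clock: 28.15
eef_pos: [502.5, 62.1, 145.1]
tcp_rot: [3.14, 0.0, 1.567]
contact_force: [-0.1, -0.2, -0.6]
opening: 0.701
grasp_force: 0.0
```

Run:
```python
from h import *
tubes("scene"); tubes("top"); s=r.sense(); print(s["clock"],s["eef_pos"],s["contact_force"])
a=r.grab_frame("top")[140:360,150:450]; b=r.grab_frame("scene")[140:440,130:530]
cv2.imwrite("pics/p9.png",np.hstack([cv2.resize(a,(400,300)),b]))
```

```text
tube 0.64 [220.4, 330.6, 265.2, 367.9] [454.7 290.2] [556.7 290.2] (17.491668701171875, 101.99674224853516)
tube 0.63 [188.5, 353.1, 245.5, 386.6] [451.  337.3] [555.3 352.6] (105.39907836914062, 20.70026206970215)
tube 0.82 [200.8, 253.9, 213.5, 296.4] [452.2 308.8] [548.4 320.7] (96.90240478515625, 17.9962158203125)
tube 0.81 [188.5, 252.0, 198.6, 295.3] [451.9 335.5] [550.2 351.4] (99.62232971191406, 16.1378173828125)
tube 0.68 [209.5, 249.6, 223.0, 294.9] [454.8 287.7] [553.1 289.5] (98.29307556152344, 16.0487060546875)
28.35 [502.5  65.2 144.1] [-0.2 -0.5  0.3]
```

View pics/p9.png

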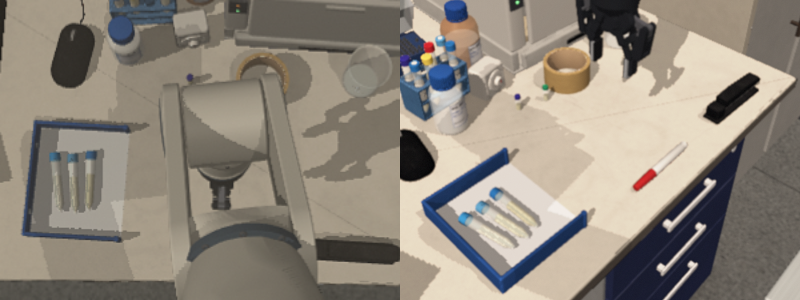

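All three tubes lie side by side well inside the bay, and the bystanders stand where they were. The arm is clear, so I hand the job in.

```bash
python3 -c "
from rig import r
print(r.sign_off())"
```

```text
the job is handed in; nothing more can be done
None
```

All three tubes were swept into the bay and lie flat on its floor, at least 50 mm inside the mouth, with the bystanders left standing where they were; I handed the job in at about 28 s and no verdict came back.

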